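Pry open the finger jig and hold its slide on the click

TASK

Pick up the yellow-handled pry tool, put its blade through the slot in the front of the cream jig and lever the blue cover up with the tool (not with the robot's own fingers) until it stands open, about upright or further, then lay the tool back down flat on the bench, clear of the jig. Pinch the blue tab of the slide inside and push it along its rail towards the jig's other end until you feel the brass ball click into the notch, and stay there: finish while still gripping the tab, with the ball seated in the notch and the cover still open. Leave the coffee cup, the tin and the soldering iron where they are.

Things in the scene. Friction and masses are not known exactly. Their poses are not given: they have to be found in the camera images.
- jig: Cream open-topped box fixed to the bench, 140 (x) x 212 (y) x 64 mm high, walls 6 mm, floor 8 mm. Origin at the centre of its underside, on the bench; z up, own x points away from the robot (yaw within 0.2 rad), y to the left. Inside, a slide runs along y.
- slot (a point): Centre of the pry slot in the middle of the jig's front (-x) wall: 50 mm wide in y, open from 48 mm above the bench to the shut cover's underside at 64.5 mm; this point is 67 mm in front of the jig's centre, 56 mm up. For 45 mm behind the slot nothing stands higher than 28 mm.
- strip_mid (a point): Fixed point of the jig, 38 mm in front (-x) of its centre, 28 mm up: on the top edge of an orange strip along y. The strip's face towards the slide has one V notch, 10 mm wide, 5 mm deep. Where differs each time: always to the -y side of where the slide starts, its centre between -30 and +12 mm in y from this point. Seen from above once the cover is open.
- cover (a joint): Angle of the blue cover, 0 = shut, 1.57 = upright, stop at 1.85 rad. A plate 146 x 216 x 3 mm, 0.1 kg, hinged along the jig's far (+x) top edge; its front edge overhangs the jig's front wall by 6 mm and has a yellow mark at the middle. It has no handle. Its hinge is slightly stiff: it falls shut when let go below about 1 rad and stays where it is left near upright.
- cover_hinge (a point): Middle of the cover's hinge line, on the underside of the cover: 70 mm behind the jig's centre (its +x), 64.5 mm above the bench. The hinge line runs along the jig's y.
- cover_lip (a point): Middle of the cover's free front edge, on the underside; moves with the cover, 146 mm from the hinge.
- spudger: Loose pry tool lying flat on the bench, blade pointing away from the robot, about 80 g: yellow handle 110 (x) x 18 (y) x 22 mm high, steel blade 85 x 14 x 3 mm straight on from its +x end, at mid-height of the handle (centre 11 mm above the bench). Origin at the centre of the handle's underside; x along the tool towards the blade, z up. The centre of mass lies about 14 mm ahead of the origin.
- spudger_tip (a point): Middle of the blade's tip, 140 mm ahead of the tool's origin along its x and 11 mm above its underside.
- carriage: The slide in the jig, 0.15 kg, axes as the jig's. Origin above the jig's centre line (jig x = 0), 12 mm above the bench; it moves only along the jig's y, from -47 to +47 mm, and starts at +28 to +44 mm. Grey base 56 mm long in y, top 26 mm above the bench. A cream printed finger link lies on it, 25 to 41 mm behind the origin (+x), up to 42 mm above the bench.
- tab (a point): Top centre of the slide's upright blue grip tab, 58 mm above the bench, 5 mm in front (-x) of the slide's origin. The tab is 14 mm wide in y, 24 mm in x, and rises from the base, 26 to 58 mm above the bench.
- ball (a joint): Travel of the sprung brass ball, 10 mm across, in the slide's front face, in line in y with the tab, in m: about 0.0007 = pushed in, riding on the flat; about 0.0037 = sprung out, seated in the notch (tab in line with the notch). Sliding takes about 1 N; pushing the seated ball out of the notch takes about 10 N.
- cup: Brown paper coffee cup with a white lid, 82 mm wide, 112 mm high, a bystander; origin at the centre of its foot.
- tin: Low round metal tin of flux, 66 mm wide, 22 mm high, a bystander; origin at the centre of its underside.
- iron: Soldering iron upright in a sprung stand with a round black foot 90 mm wide, about 222 mm high, a bystander; origin at the centre of its underside.
Not all that is in view belongs to the job. Of the things shaped like the spudger, the yellow one is meant.

How it is judged (in metres and radians):
On the way, in this order (a step that is already met when the one before it is completed fails the run):
1. the cover is raised by the tool's blade (value of joint cover above 0.35 rad and contact force between spudger and cover above 0.1 N).
2. the cover stands open and the tool lies on the bench, released (value of joint cover above 1.3 rad and height (world z) of spudger below 0.02 m and contact force between spudger and jig below 0.05 N and contact force between the fingers and spudger below 0.05 N), for 0.2 s.
3. the gripped slide is at the notch with the ball clicked in (value of joint ball above 0.0025 m and contact force between the fingers and carriage above 2 N), for 0.2 s.
At the end, for the whole second after the job is handed in: The fingers grip the slide (contact force above 2 N), the ball is seated (joint ball above 2.5 mm) and the slide is still; the cover is open beyond 1.3 rad; the tool lies on the bench (origin lower than 20 mm), at rest, touching neither jig nor fingers (all of step 2 and all of step 3 and linear speed of carriage below 0.01 m/s and linear speed of spudger below 0.02 m/s); the arm keeps its last pose, push and grip.
It fails at once if the robot itself touches the cover (over 1 N) before it stands open (1.2 rad) (value of joint cover below 1.2 rad and contact force between any of the fingers, the arm and cover above 1 N).
It fails at once if the coffee cup is moved more than 30 mm (distance of cup from where it was at the start of the episode above 0.03 m).
It fails at once if the tin is moved more than 30 mm (distance of tin from where it was at the start of the episode above 0.03 m).
It fails at once if the soldering iron is moved more than 30 mm (distance of iron from where it was at the start of the episode above 0.03 m).
It also fails if it takes over 64 s, if anything falls off the work surface, if the arm or the gripper's body presses on something with over 40 N, if the wrist force passes 120 N, or if a joint passes its speed limit or range.

ROBOT

A 6-joint arm with a two-finger parallel gripper is mounted at the origin on the work surface. World frame = base frame: x ahead of the robot, y to its left, z up, the work surface at z = 0. Lengths are in mm, angles in rad, forces in N, time in s.
With the tool pointing down it reaches from about 275 to 750 mm from the base axis. Payload 10.2 kg.
Tool frame: the origin (TCP) lies at the very end of the fingers, on their centre line; the grasp point (between the pads) lies 19 mm behind it; z points along the fingers, y is the line along which they close (so a half turn about z gives the same grasp; the last joint's range is limited). The gripper opens to 85 mm and grips with 20 to 120 N. Pads are 22 mm wide; open, the fingers measure 114 mm over their backs; the gripper's body (76 mm by 85 mm) begins 54 mm behind the grasp point. The pads swing forward as they close: fully open they stand 13 mm farther back than shut.
Start: joints at [-1.477, 0.313, 1.498, -0, 1.331, -0.223], TCP at [163.539, -498.885, 231.294] pointing down, gripper open.
Joint ranges: [-2.94, 2.94], [-0.97, 2.17], [0.19, 2.56], [-1.23, 4.37], [0.02, 3.11], [-2.88, 2.88]. Speed limits (rad/s): [2.39, 2.39, 3.01, 3.14, 3.14, 3.14].

INTERFACE

Orientations are given as a unit quaternion [w, x, y, z].
In Python, from rig import * gives the robot as it stands. The module is installed in compiled form; this text tells all that it offers.
- The arm moves only by the shell command python3 -m crank 'ROWS' [FORCE]. ROWS is JSON, a list that holds one entry, the list of rows, each a list of 7 numbers: the shift along the tool's x, y, z in units of 25 mm (1.0 is 25 mm), then the turn, a rotation vector about the tool's x, y, z in units of 8 degrees (1.0 is 8 degrees), then the finger opening in mm, from 0 to 85.4. A call has exactly 8 rows; each row shifts and turns the commanded pose from where the row before left it, along the tool's axes as they then stand; what a row does not reach is not made up. A row lasts 1/10 s, in which the tool goes at most 50 mm and 8.59 degrees, less where a joint would pass 70% of its speed; a pose out of reach is approached as far as the arm can. A call is refused whole if a number of a shift passes 1 or a number of a turn 1, either way. A call with a gripper value outside its range is refused whole. The fingers move at their own pace and stop on an object; FORCE is the grip in N (left out, the last holds). Time passes only in rows, so rows that do not move let the fingers close, or fill a call up. It gives the time, the measured TCP pose, the force, the opening and the grip force at its end, in the units of the state.
- sense(): the state, without advancing time (a new reading comes with each control period).
- capture(name): name is "side" or "top" or "wrist"; returns the picture (384x512x3 uint8, blue, green, red); there is no depth.
- camera_model(name): a dict with "fx", "fy", "cx", "cy" (pixels), "world_from_camera" (4x4, takes a point from camera to world coordinates); the wrist camera has in their place "T_tool_cam" (4x4, takes a point from camera to tool coordinates, whose origin is the TCP and whose axes are the flange's). Camera axes: x right, y up, looking along -z (the intrinsics and any distortion apply to the point x, -y, -z); pixel columns grow to the right and rows downward; lengths in mm; the calibration is good to about 2 mm. A picture is of the moment at which its call begins: read the wrist's pose just before it. camera_model takes no time and is no camera call.
- finish_job(): hands the job in; it is judged then, once.
The state is a dict: "time_s": time; "joints": joint angles; "dq": joint speeds; "tau": joint torques, N m; "eef_pos": TCP position; "ee_rot": TCP orientation; "force": force on the tool from outside, world axes, zero at the start; "wrist_torque": the same for the moment, N m; "grip_width": opening from 0.0 (shut) to 1.0 (fully open); "grip_force": force on a finger pad.
Only numpy, scipy, OpenCV 4.12 (cv2) and the standard library are available. Lean on these libraries where they do the work, as an engineer would, in place of code of your own. Each camera call takes 0.05 s, during which the arm holds its last target. There are 200 camera calls.

## Working session

There is one attempt and no reset: what is moved stays moved. The work goes in short steps, Python scripts to look and compute and a shell command to move; the robot and the scene stay as the last step left them, time stands still between calls to the robot, and variables do not carry over. Pictures are saved under pics/ and viewed, at most 10 in all, crops included, and the job is handed in when it is done.

```bash
mkdir -p pics
cat > h.py <<'E'
from rig import *
import numpy as np, cv2
from scipy.spatial.transform import Rotation as R
def pose():
    s=sense(); q=s["ee_rot"]; T=np.eye(4); T[:3,:3]=R.from_quat([q[1],q[2],q[3],q[0]]).as_matrix(); T[:3,3]=s["eef_pos"]; return T
def cam(n):
    m=camera_model(n); W=np.array(m["world_from_camera"]) if "world_from_camera" in m else pose()@np.array(m["T_tool_cam"])
    return m,W
def snap(n,f):
    m,W=cam(n); im=capture(n); cv2.imwrite("pics/"+f+".png",im); np.savez("pics/"+f+".npz",W=W,k=[m["fx"],m["fy"],m["cx"],m["cy"]]); return im
def ray(f,u,v):
    d=np.load("pics/"+f+".npz"); fx,fy,cx,cy=d["k"]; W=d["W"]; r=W[:3,:3]@np.array([(u-cx)/fx,-(v-cy)/fy,-1]); return W[:3,3],r/np.linalg.norm(r)
def onz(f,u,v,z):
    o,r=ray(f,u,v); return o+r*(z-o[2])/r[2]
def tri(*l):
    A=0;b=0
    for f,u,v in l:
        o,r=ray(f,u,v);P=np.eye(3)-np.outer(r,r);A=A+P;b=b+P@o
    p=np.linalg.solve(A,b); return p,[float(np.linalg.norm((np.eye(3)-np.outer(ray(*x)[1],ray(*x)[1]))@(p-ray(*x)[0]))) for x in l]
def proj(f,p):
    d=np.load("pics/"+f+".npz"); fx,fy,cx,cy=d["k"]; c=np.linalg.inv(d["W"])@np.r_[p,1]; return cx-fx*c[0]/c[2], cy+fy*c[1]/c[2]
E
python3 - <<'E'
from h import *
print({k:(np.round(v,3).tolist() if not isinstance(v,dict) else v) for k,v in sense().items()})
for n in("side","top","wrist"):
    m=camera_model(n);print({k:np.round(v,2).tolist() if not isinstance(v,str) else v for k,v in m.items()})
a=snap("side","side0");b=snap("top","top0");c=snap("wrist","wrist0")
cv2.imwrite("pics/all0.png",cv2.resize(np.vstack([np.hstack([a,b]),np.hstack([c,c*0])]),(800,600)))
E
```

```text
{'time_s': 0.0, 'joints': [-1.477, 0.313, 1.498, -0.0, 1.331, -0.223], 'dq': [0.0, 0.001, 0.001, 0.0, 0.001, 0.001], 'tau': [0.001, -41.226, -25.975, -0.0, 0.004, 0.0], 'eef_pos': [163.513, -498.62, 230.723], 'ee_rot': [-0.001, 0.987, 0.158, 0.0], 'force': [-0.01, -0.49, -0.083], 'wrist_torque': [-0.008, -0.033, -0.06], 'grip_force': 0.0, 'grip_width': 1.004}
{'fx': 402.41, 'fy': 402.41, 'cx': 257.72, 'cy': 190.96, 'world_from_camera': [[0.96, 0.21, -0.17, 248.59], [-0.27, 0.71, -0.66, -959.59], [-0.02, 0.68, 0.74, 1084.24], [0.0, 0.0, 0.0, 1.0]]}
{'fx': 464.7, 'fy': 464.7, 'cx': 256.82, 'cy': 190.59, 'world_from_camera': [[0.03, 1.0, -0.03, 437.75], [-1.0, 0.03, 0.01, -36.21], [0.01, 0.03, 1.0, 1435.53], [0.0, 0.0, 0.0, 1.0]]}
{'fx': 268.49, 'fy': 268.49, 'cx': 252.83, 'cy': 191.2, 'T_tool_cam': [[-0.0, 0.97, 0.26, 64.61], [1.0, 0.0, -0.0, 0.43], [-0.0, 0.26, -0.97, -141.98], [0.0, 0.0, 0.0, 1.0]]}
```

View pics/all0.png

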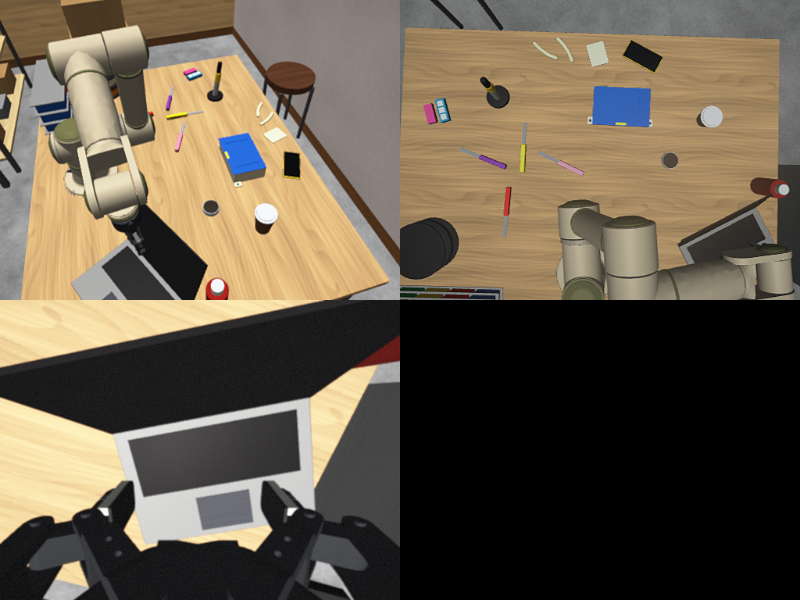

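The composite (scale 1/1.28) shows the side view at top left, the top view at top right and the wrist view at bottom left. Spudger-like things in full-resolution top-view pixels:
- yellow (156,202), blade pointing away from the robot
- purple (115,206)
- pink (215,211)
- red (137,253)

I choose the yellow one. The jig with its blue cover is at about (284,136), the iron (125,122), the cup (398,150) and the tin (345,205). Next I measure and check with one crop.

Run:
```python
from h import *
def blobs(f,lo,hi,mn=25):
    im=cv2.imread("pics/"+f+".png");h=cv2.cvtColor(im,cv2.COLOR_BGR2HSV);m=cv2.inRange(h,lo,hi)
    cs,_=cv2.findContours(m,cv2.RETR_EXTERNAL,cv2.CHAIN_APPROX_NONE); return sorted([c for c in cs if cv2.contourArea(c)>mn],key=cv2.contourArea,reverse=True)
for f in("top0","side0"):
    for nm,lo,hi in(("yel",(22,150,120),(34,255,255)),("blue",(105,150,80),(125,255,255))):
        for c in blobs(f,lo,hi,10)[:3]:
            r=cv2.minAreaRect(c);M=cv2.moments(c);print(f,nm,cv2.contourArea(c),np.round([M["m10"]/M["m00"],M["m01"]/M["m00"]],1),np.round(cv2.boxPoints(r),1).tolist())
a=cv2.imread("pics/top0.png")[120:270,80:260];b=cv2.imread("pics/side0.png")[120:260,190:370]
cv2.imwrite("pics/crop0.png",np.hstack([cv2.resize(a,(400,333)),cv2.resize(b,(400,333))]))
```

```text
top0 yel 163.0 [156.2 202.4] [[152.39999389648438, 219.8000030517578], [154.39999389648438, 184.6999969482422], [160.10000610351562, 185.0], [158.10000610351562, 220.10000610351562]]
top0 yel 23.0 [282.2 158. ] [[276.0, 157.0], [288.0, 157.0], [288.0, 159.0], [276.0, 159.0]]
top0 yel 14.5 [313.   83.3] [[283.20001220703125, 91.4000015258789], [284.0, 70.0], [336.1000061035156, 72.0], [335.20001220703125, 93.4000015258789]]
top0 blue 3297.0 [283.3 135.5] [[246.10000610351562, 158.5], [248.5, 110.0], [320.29998779296875, 113.5], [318.0, 162.0]]
side0 yel 69.5 [225.9 146.6] [[212.5, 147.10000610351562], [238.6999969482422, 142.5], [239.39999389648438, 146.10000610351562], [213.10000610351562, 150.6999969482422]]
side0 yel 34.5 [368.6 220.8] [[348.5, 202.8000030517578], [363.0, 194.0], [383.3999938964844, 227.6999969482422], [369.0, 236.5]]
side0 yel 14.0 [277.9  96.2] [[271.79998779296875, 100.80000305175781], [278.5, 90.69999694824219], [282.5, 93.30000305175781], [275.70001220703125, 103.5]]
side0 blue 1850.0 [309.5 196.6] [[279.5, 178.0], [318.3999938964844, 161.89999389648438], [339.8999938964844, 213.60000610351562], [301.1000061035156, 229.8000030517578]]
```

View pics/crop0.png

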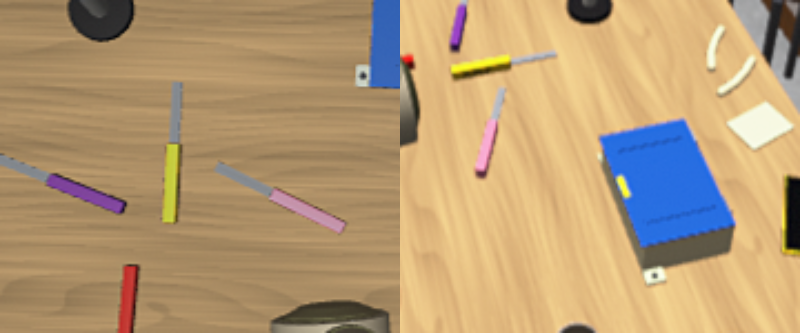

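The crop confirms it: a yellow handle with a grey blade pointing up (+x) in the top view, and the yellow lip mark on the blue cover.

Run:
```python
from h import *
np.set_printoptions(precision=1,suppress=True)
a=np.array([155.2,219.9]);b=np.array([157.2,184.9])
A=onz("top0",*a,20);B=onz("top0",*b,20);C=onz("top0",156.2,202.4,22)
print("handle ends",A,B,"len",np.linalg.norm(A-B),"C",C,"yaw",np.arctan2(*(B-A)[1::-1]))
bl=onz("top0",80+177/400*180,120+82/333*150,11);print("blade tip",bl,np.linalg.norm(bl-(A+B)/2),np.arctan2(bl[1]-A[1],bl[0]-A[0]))
print("tri handle",tri(("top0",156.2,202.4),("side0",225.9,146.6)))
print("tri cover",tri(("top0",283.3,135.5),("side0",309.5,196.6)))
sm=(190+622/400*0.45*400-400*0.45, 120+186/333*140)
print("mark",onz("top0",282.2,158,67),tri(("top0",282.2,158),("side0",*sm)),sm)
q=[onz("top0",*p,67.5) for p in((246.1,158.5),(248.5,110),(320.3,113.5),(318,162))]
q=np.array(q);print(q,q.mean(0),[np.linalg.norm(q[i]-q[(i+1)%4]) for i in range(4)]);d=q[1]-q[0]+q[2]-q[3];print("yaw",np.arctan2(d[1],d[0]))
for n,p,z in(("cup",(398+4,150),112),("tin",(345,205),22),("iron",(125,122),0)):print(n,onz("top0",*p,z))
```

```text
handle ends [387.3 260.6  20. ] [493.8 258.4  20. ] len 106.51719681435532 C [440.4 259.1  22. ] yaw -0.020352141690735452
blade tip [580.2 255.9  11. ] 140.03618256769306 -0.024127459394690524
tri handle (array([440.9, 259.6,  19. ]), [0.4382542956082465, 0.43825429560815854])
tri cover (array([ 651.4, -119.3,   56.9]), [0.6092818714644973, 0.6092818714648195])
mark [ 582.4 -117.1   67. ] (array([ 582. , -116.9,   68.5]), [0.26246731182615224, 0.2624673118261071]) (289.9, 198.1981981981982)
[[ 577.6  -10.5   67.5]
 [ 721.9  -13.3   67.5]
 [ 718.  -226.4   67.5]
 [ 573.7 -223.2   67.5]] [ 647.8 -118.3   67.5] [np.float64(144.2670622524805), np.float64(213.1177187315043), np.float64(144.38291960266196), np.float64(212.6577734361047)]
yaw -0.020675640809426014
cup [ 611. -457.  112.]
tin [ 449.5 -314.9   22. ]
iron [686.6 369.3   0. ]
```

```bash
R='' ; python3 -m crank '[[[0.6,-0.8,0,0,0,0,50],[0.6,-0.8,0,0,0,0,50],[0.6,-0.8,0,0,0,0,50],[0.6,-0.8,0,0,0,0,50],[0.6,-0.8,0,0,0,0,50],[0.6,-0.8,0,0,0,0,50],[0.6,-0.8,0,0,0,0,50],[0.6,-0.8,0,0,0,0,50]]]' 60
python3 -m crank '[[[0.6,-0.8,0,0,0,0,50],[0.6,-0.8,0,0,0,0,50],[0.6,-0.8,0,0,0,0,50],[0.6,-0.8,0,0,0,0,50],[0.6,-0.8,0,0,0,0,50],[0.6,-0.8,0,0,0,0,50],[0.6,-0.8,0,0,0,0,50],[0.6,-0.8,0,0,0,0,50]]]' 60
```

```text
time_s: 0.95
eef_pos: [227.9, -308.4, 231.2]
ee_rot: [-0.0, 0.987, 0.158, -0.0]
force: [0.0, 0.3, 0.9]
grip_width: 0.582
grip_force: 0.0
time_s: 1.75
eef_pos: [292.0, -119.0, 231.3]
ee_rot: [0.0, 0.987, 0.158, 0.0]
force: [0.3, -0.4, 0.2]
grip_width: 0.585
grip_force: 0.0
```

```bash
python3 -m crank '[[[0.65,-0.78,0,0,0,0,50],[0.65,-0.78,0,0,0,0,50],[0.65,-0.78,0,0,0,0,50],[0.65,-0.78,0,0,0,0,50],[0.65,-0.78,0,0,0,0,50],[0.65,-0.78,0,0,0,0,50],[0.65,-0.78,0,0,0,0,50],[0.65,-0.78,0,0,0,0,50]]]' >/dev/null
python3 -m crank '[[[0.65,-0.78,0,0,0,0,50],[0.65,-0.78,0,0,0,0,50],[0.65,-0.78,0,0,0,0,50],[0.65,-0.78,0,0,0,0,50],[0.65,-0.78,0,0,0,0,50],[0.65,-0.78,0,0,0,0,50],[0.65,-0.78,0,0,0,0,50],[0.65,-0.78,0,0,0,0,50]]]'
python3 -m crank '[[[0,0,0,0,0,-1,50],[0,0,0,0,0,-1,50],[0,0,0,0,0,-1,50],[0,0,0,0,0,-1,50],[0,0,0,0,0,-1,50],[0,0,0,0,0,-1,50],[0,0,0,0,0,-1,50],[0,0,0,0,0,-1,50]]]' >/dev/null
python3 -m crank '[[[0,0,0,0,0,-1,50],[0,0,0,0,0,-1,50],[0,0,0,0,0,-1,50],[0,0,0,0,0,-1,50],[0,0,0,0,0,-1,50],[0,0,0,0,0,-1,50],[0,0,0,0,0,-1,50],[0,0,0,0,0,-1,50]]]' >/dev/null
python3 -m crank '[[[0,0,0.5,0,0,-1,50],[0,0,0.5,0,0,-1,50],[0,0,0.5,0,0,-1,50],[0,0,0.5,0,0,-1,50],[0,0,0.5,0,0,0,50],[0,0,0.5,0,0,0,50],[0,0,0.5,0,0,0,50],[0,0,0,0,0,0,50]]]'
python3 - <<'E'
from h import *
np.set_printoptions(precision=2,suppress=True)
im=snap("wrist","w1");print(pose(),sense()["joints"])
print(proj("w1",(441,259.5,22)))
m=cv2.inRange(cv2.cvtColor(im,cv2.COLOR_BGR2HSV),(22,150,120),(34,255,255));c=max(cv2.findContours(m,0,1)[0],key=cv2.contourArea)
bp=cv2.boxPoints(cv2.minAreaRect(c));print(bp);print([onz("w1",*p,22) for p in bp])
E
```

```text
time_s: 3.35
eef_pos: [441.9, 258.5, 231.0]
ee_rot: [0.0, 0.987, 0.158, -0.0]
force: [-0.1, -0.8, 0.3]
grip_width: 0.585
grip_force: 0.0
time_s: 5.75
eef_pos: [441.0, 257.2, 142.1]
ee_rot: [-0.001, 0.017, 1.0, -0.0]
force: [0.3, 1.1, 0.9]
grip_width: 0.584
grip_force: 0.0
[[ -1.     0.03  -0.   441.5 ]
 [  0.03   1.    -0.   257.34]
 [  0.    -0.    -1.   143.14]
 [  0.     0.     0.     1.  ]] [ 0.3   0.37  1.66 -0.    1.11 -1.24]
(np.float64(256.1753512997293), np.float64(187.52056707947355))
[[246. 132.]
 [263. 132.]
 [263. 235.]
 [246. 235.]]
[array([386.1, 251.5,  22. ]), array([386.66, 267.71,  22.  ]), array([492.8 , 265.08,  22.  ]), array([492.21, 247.16,  22.  ])]
```

View pics/w1.png

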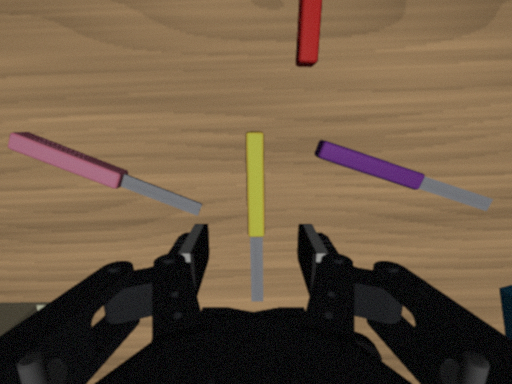

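The yellow handle lies centred between the fingers (x 246–263, y 132–235), with its blade down to y≈300. The pink tip at (200,208) and the purple one are clear of the finger path. Descend and grip.

```bash
python3 -m crank '[[[-0.25,0.04,0.7,0,0,0,40],[-0.25,0,0.7,0,0,0,40],[0,0,0.7,0,0,0,40],[0,0,0.7,0,0,0,40],[0,0,0.7,0,0,0,40],[0,0,0.7,0,0,0,40],[0,0,0.7,0,0,0,40],[0,0,0.5,0,0,0,40]]]'
python3 -m crank '[[[0,0,0.1,0,0,0,40],[0,0,0,0,0,0,0],[0,0,0,0,0,0,0],[0,0,0,0,0,0,0],[0,0,0,0,0,0,0],[0,0,0,0,0,0,0],[0,0,0,0,0,0,0],[0,0,0,0,0,0,0]]]' 90
```

```text
time_s: 6.6
eef_pos: [454.5, 258.1, 8.3]
ee_rot: [0.0, 0.017, 1.0, 0.0]
force: [-0.0, -0.2, 0.6]
grip_width: 0.471
grip_force: 0.0
time_s: 7.4
eef_pos: [454.9, 258.2, 7.3]
ee_rot: [0.001, 0.016, 1.0, 0.0]
force: [-0.7, 0.2, 6.2]
grip_width: 0.181
grip_force: 88.8
```

```bash
python3 -m crank '[[[0,0,-0.3,0,0,0,0],[0.2,0,-0.5,0,0,0,0],[0.2,0,-0.5,0,0,0,0],[0.13,-0.3,-0.5,0,0,0,0],[0,-0.6,0,0,0,0,0],[0,-0.6,0,0,0,0,0],[0,-0.6,0,0,0,0,0],[0,-0.6,0,0,0,0,0]]]' >/dev/null
python3 -m crank '[[[0,-0.8,0,0,0,0,0],[0,-0.8,0,0,0,0,0],[0,-0.8,0,0,0,0,0],[0,-0.8,0,0,0,0,0],[0,-0.8,0,0,0,0,0],[0,-0.8,0,0,0,0,0],[0,-0.8,0,0,0,0,0],[0,-0.8,0,0,0,0,0]]]'
python3 -m crank '[[[0,-0.8,0,0,0,0,0],[0,-0.8,0,0,0,0,0],[0,-0.8,0,0,0,0,0],[0,-0.8,0,0,0,0,0],[0,-0.8,0,0,0,0,0],[0,-0.4,0,0,0,0,0],[0,-0.25,0,0,0,0,0],[0,0,0,0,0,0,0]]]'
python3 - <<'E'
from h import *
np.set_printoptions(precision=2,suppress=True)
print(pose())
a=snap("side","side2");b=snap("top","top2");w=snap("wrist","w2")
a=cv2.resize(a[130:280,180:380],(400,300),interpolation=2);b=cv2.resize(b[80:230,190:390],(400,300),interpolation=2)
cv2.imwrite("pics/ins.png",np.vstack([np.hstack([a,b]),np.hstack([cv2.resize(w,(400,300)),a*0])]))
E
```

```text
time_s: 9.0
eef_pos: [433.0, 29.5, 50.9]
ee_rot: [-0.0, 0.017, 1.0, 0.0]
force: [-0.3, 0.0, -1.3]
grip_width: 0.182
grip_force: 88.1
time_s: 9.8
eef_pos: [429.7, -85.5, 51.1]
ee_rot: [-0.0, 0.017, 1.0, 0.0]
force: [0.3, 0.3, -0.8]
grip_width: 0.186
grip_force: 88.1
[[ -1.     0.03  -0.   429.71]
 [  0.03   1.     0.   -85.51]
 [  0.     0.    -1.    51.15]
 [  0.     0.     0.     1.  ]]
```

View pics/ins.png

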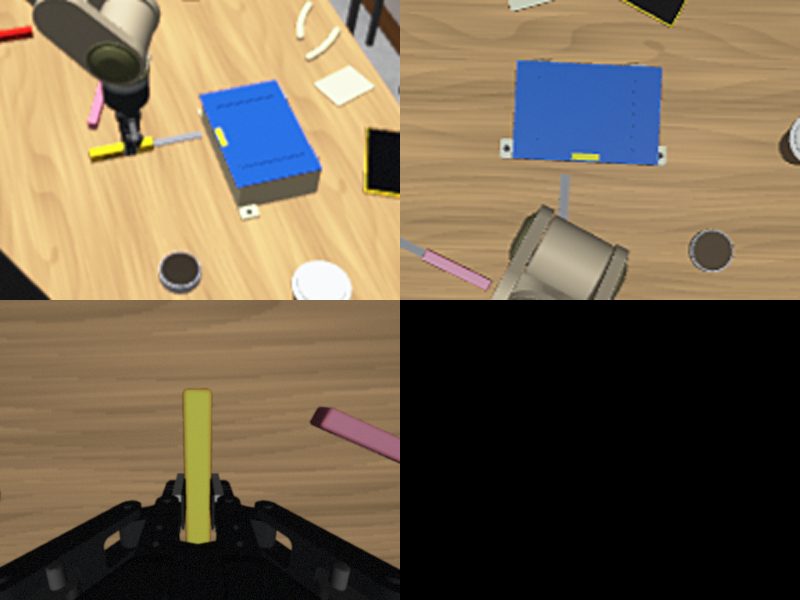

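The tool is held straight. The blade tip is at top px (272.5,168) and side px (280,197.5), still about 30 mm left of the slot. I triangulate the tip.

Run:
```python
from h import *
np.set_printoptions(precision=1,suppress=True)
print(tri(("top2",272.5,168),("side2",280,197.5)),onz("top2",272.5,168,55))
# blade direction in side view: bright steel near tip
print(proj("side2",(556,-88,55)),proj("side2",(490,-86,55)))
a=(180+150/2,130+143/2);print("blade root",a, tri(("top2",190+163/2,80+215/2),("side2",180+185/2,130+137.5/2)))
```

```text
(array([554.4, -90.2,  51.8]), [1.2596066393530154, 1.2596066393532124]) [552.9 -89.7  55. ]
(np.float64(279.90171874323596), np.float64(196.35784947574902)) (np.float64(261.2587780255937), np.float64(200.03608500957114))
blade root (255.0, 201.5) (array([510.6, -92.4,  60.5]), [16.635869875293828, 16.63586987529377])
```

```bash
python3 -m crank '[[[0,-0.6,-0.08,0,0,0,0],[0,-0.5,0,0,0,0,0],[0,0,0,0,0,0,0],[-0.3,0,0,0,0,0,0],[-0.3,0,0,0,0,0,0],[-0.3,0,0,0,0,0,0],[-0.3,0,0,0,0,0,0],[0,0,0,0,0,0,0]]]'
python3 -m crank '[[[-0.3,0,0,0,0,0,0],[-0.3,0,0,0,0,0,0],[-0.3,0,0,0,0,0,0],[-0.3,0,0,0,0,0,0],[-0.1,0,0,0,0,0,0],[0,0,0,0,0,0,0],[0,0,0,0,0,0,0],[0,0,0,0,0,0,0]]]'
python3 - <<'E'
from h import *
a=snap("side","side3");b=snap("top","top3")
a=cv2.resize(a[130:280,180:380],(400,300),interpolation=2);b=cv2.resize(b[80:230,190:390],(400,300),interpolation=2)
cv2.imwrite("pics/ins3.png",np.hstack([a,b]))
E
```

```text
time_s: 10.75
eef_pos: [460.0, -113.5, 53.3]
ee_rot: [0.0, 0.016, 1.0, -0.0]
force: [0.2, -0.0, -1.3]
grip_width: 0.186
grip_force: 88.1
time_s: 11.55
eef_pos: [491.3, -114.6, 53.3]
ee_rot: [-0.0, 0.016, 1.0, 0.0]
force: [-0.4, 0.9, -0.8]
grip_width: 0.187
grip_force: 88.1
```

View pics/ins3.png

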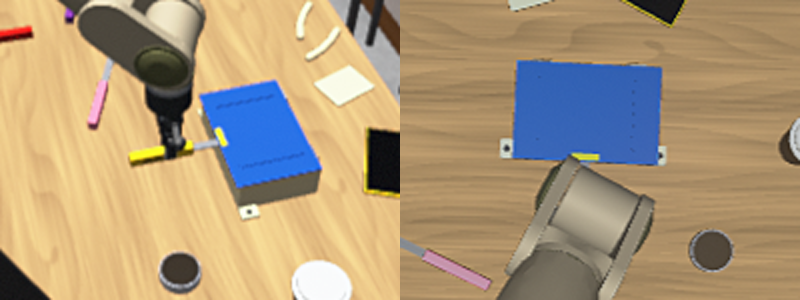

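The blade is through the slot under the yellow mark (side crop (215,143)) and no force is felt. Lever along the hinge arc.

```bash
python3 -m crank '[[[-0.02,0,-0.28,0,0,0,0],[-0.02,0,-0.28,0,0,0,0],[-0.02,0,-0.28,0,0,0,0],[-0.02,0,-0.28,0,0,0,0],[-0.12,0,-0.4,0,0,0,0],[-0.12,0,-0.4,0,0,0,0],[-0.2,0,-0.36,0,0,0,0],[-0.2,0,-0.36,0,0,0,0]]]' 110
python3 - <<'E'
from h import *
a=snap("side","side4");b=snap("top","top4")
a=cv2.resize(a[100:280,180:380],(400,360),interpolation=2);b=cv2.resize(b[60:240,190:390],(400,360),interpolation=2)
cv2.imwrite("pics/ins4.png",np.hstack([a,b]))
E
```

```text
time_s: 12.45
eef_pos: [510.0, -115.2, 120.2]
ee_rot: [0.0, 0.016, 1.0, -0.0]
force: [-0.2, 0.4, -1.5]
grip_width: 0.177
grip_force: 112.3
```

View pics/ins4.png

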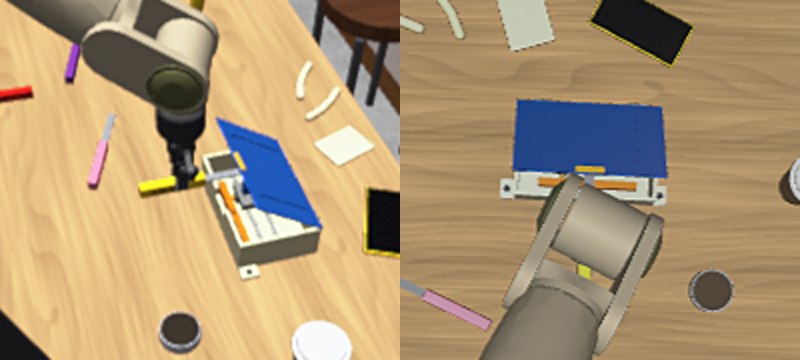

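The cover stands at roughly 0.6 rad on the blade (lip mark at side crop (238,160)). Continue the arc.

```bash
python3 -m crank '[[[-0.27,0,-0.33,0,0,0,0],[-0.27,0,-0.33,0,0,0,0],[-0.33,0,-0.26,0,0,0,0],[-0.33,0,-0.26,0,0,0,0],[-0.37,0,-0.19,0,0,0,0],[-0.37,0,-0.19,0,0,0,0],[-0.4,0,-0.11,0,0,0,0],[-0.4,0,-0.11,0,0,0,0]]]'
python3 -m crank '[[[-0.3,0,-0.03,0,0,0,0],[-0.3,0,-0.02,0,0,0,0],[-0.25,0,0,0,0,0,0],[-0.2,0,0,0,0,0,0],[-0.15,0,0,0,0,0,0],[0,0,0,0,0,0,0],[0,0,0,0,0,0,0],[0,0,0,0,0,0,0]]]'
python3 - <<'E'
from h import *
a=snap("side","side5");b=snap("top","top5")
a=cv2.resize(a[100:280,180:380],(400,360),interpolation=2);b=cv2.resize(b[60:240,190:390],(400,360),interpolation=2)
cv2.imwrite("pics/ins5.png",np.hstack([a,b]))
E
```

```text
time_s: 13.35
eef_pos: [578.9, -117.4, 164.4]
ee_rot: [0.0, 0.016, 1.0, -0.0]
force: [-0.4, -1.1, -0.9]
grip_width: 0.177
grip_force: 112.6
time_s: 14.15
eef_pos: [607.9, -118.4, 165.1]
ee_rot: [0.0, 0.016, 1.0, -0.0]
force: [-0.6, -0.3, -1.3]
grip_width: 0.177
grip_force: 112.3
```

View pics/ins5.png

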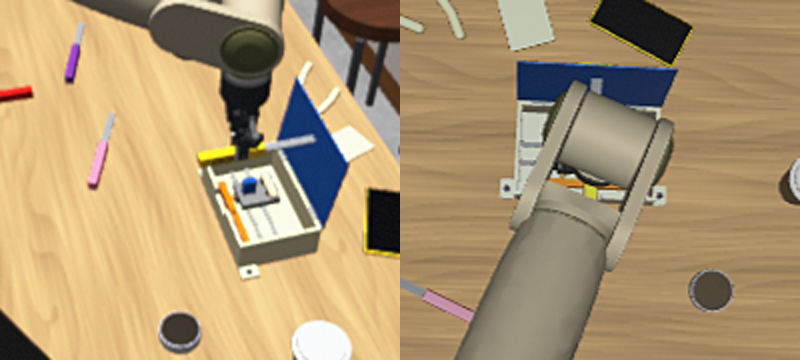

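The underside of the cover now faces the robot, with the blade tip against it at side crop (312,140). I compute the angle from the lip pixel.

Run:
```python
from h import *
for t in np.arange(1.2,1.9,.1):
    print(round(t,2),[np.round(proj(f,(721-146*np.cos(t),-119.5+107.5*s,64.5+146*np.sin(t))),1).tolist() for f in("top5","side5") for s in(1,-1)])
im=cv2.imread("pics/top5.png");m=cv2.inRange(cv2.cvtColor(im,cv2.COLOR_BGR2HSV),(105,150,40),(125,255,255));m[140:]=0
c=max(cv2.findContours(m,0,1)[0],key=cv2.contourArea);print(cv2.boundingRect(c))
im=cv2.imread("pics/side5.png");m=cv2.inRange(cv2.cvtColor(im,cv2.COLOR_BGR2HSV),(105,150,40),(125,255,255))
c=max(cv2.findContours(m,0,1)[0],key=cv2.contourArea);print(cv2.boundingRect(c),c[c[:,0,1].argmin()])
```

```text
1.2 [[246.9, 119.7], [327.2, 122.1], [306.0, 143.9], [331.1, 189.1]]
1.3 [[247.0, 114.2], [327.6, 116.7], [310.0, 142.0], [335.6, 187.1]]
1.4 [[247.2, 108.6], [327.9, 111.1], [314.1, 140.5], [340.2, 185.4]]
1.5 [[247.3, 103.1], [328.2, 105.6], [318.2, 139.3], [344.8, 184.0]]
1.6 [[247.5, 97.6], [328.3, 100.1], [322.3, 138.4], [349.3, 182.9]]
1.7 [[247.7, 92.3], [328.4, 94.8], [326.3, 137.9], [353.7, 182.1]]
1.8 [[247.8, 87.2], [328.4, 89.7], [330.2, 137.7], [358.0, 181.8]]
(249, 91, 80, 22)
(319, 140, 35, 72) [[328 140]]
```

Cover ≈1.7 rad in both views. Withdraw and lay the tool down in front.

```bash
python3 -m crank '[[[0.4,0,0,0,0,0,0],[0.8,0,0,0,0,0,0],[0.8,0,0,0,0,0,0],[0.8,0,0,0,0,0,0],[0.8,0,0,0,0,0,0],[0.8,0,0,0,0,0,0],[0.8,0,0.2,0,0,0,0],[0.8,0,0.4,0,0,0,0]]]'
python3 -m crank '[[[0.8,0,0.6,0,0,0,0],[0.4,0,0.8,0,0,0,0],[0,0,0.8,0,0,0,0],[0,0,0.8,0,0,0,0],[0,0,0.8,0,0,0,0],[0,0,0.8,0,0,0,0],[0,0,0.6,0,0,0,0],[0,0,0.2,0,0,0,0]]]'
```

```text
time_s: 15.05
eef_pos: [457.5, -113.6, 150.6]
ee_rot: [0.001, 0.016, 1.0, -0.0]
force: [-0.0, 0.0, -0.3]
grip_width: 0.174
grip_force: 112.3
time_s: 15.85
eef_pos: [427.5, -112.3, 14.1]
ee_rot: [-0.001, 0.016, 1.0, 0.0]
force: [-0.4, 1.0, -1.1]
grip_width: 0.174
grip_force: 112.3
```

```bash
python3 -m crank '[[[0,0,0.1,0,0,0,0],[0,0,0.1,0,0,0,0],[0,0,0.08,0,0,0,0],[0,0,0,0,0,0,0],[0,0,0,0,0,0,10],[0,0,0,0,0,0,25],[0,0,0,0,0,0,40],[0,0,0,0,0,0,40]]]' 60
python3 -m crank '[[[0,0,0,0,0,0,40],[0,0,-0.3,0,0,0,40],[0,0,-0.8,0,0,0,40],[0,0,-0.8,0,0,0,40],[0,0,-0.8,0,0,0,40],[0,0,-0.8,0,0,0,40],[0,0,-0.8,0,0,0,40],[0,0,-0.8,0,0,0,40]]]'
python3 -m crank '[[[-0.7,0,-0.2,0,0,0,40],[-0.7,0,0,0,0,0,40],[-0.7,0,0,0,0,0,40],[-0.7,0,0,0,0,0,40],[-0.7,0,0,0,0,0,40],[-0.7,0,0,0,0,0,40],[0,0,0,0,0,0,40],[0,0,0,0,0,0,40]]]'
python3 - <<'E'
from h import *
np.set_printoptions(precision=3,suppress=True)
a=snap("side","side6");b=snap("top","top6");w=snap("wrist","w6");print(pose())
a=cv2.resize(a[100:280,180:380],(333,300),interpolation=2);b=cv2.resize(b[60:240,190:390],(333,300),interpolation=2)
cv2.imwrite("pics/c6.png",np.hstack([np.vstack([a,b])[:600],np.vstack([cv2.resize(w,(466,350)),np.zeros((250,466,3),np.uint8)])]))
E
```

```text
time_s: 16.65
eef_pos: [428.2, -112.6, 8.2]
ee_rot: [0.0, 0.016, 1.0, -0.0]
force: [0.1, 0.1, -0.1]
grip_width: 0.468
grip_force: 0.0
time_s: 17.45
eef_pos: [428.0, -112.5, 136.9]
ee_rot: [0.0, 0.016, 1.0, -0.0]
force: [-0.7, -0.0, 0.1]
grip_width: 0.469
grip_force: 0.0
time_s: 18.25
eef_pos: [532.5, -115.8, 140.6]
ee_rot: [-0.0, 0.016, 1.0, 0.0]
force: [0.1, 0.0, -0.5]
grip_width: 0.473
grip_force: 0.0
[[  -0.999    0.032   -0.     532.389]
 [   0.032    0.999    0.    -115.91 ]
 [   0.       0.      -1.     140.77 ]
 [   0.       0.       0.       1.   ]]
```

View pics/c6.png

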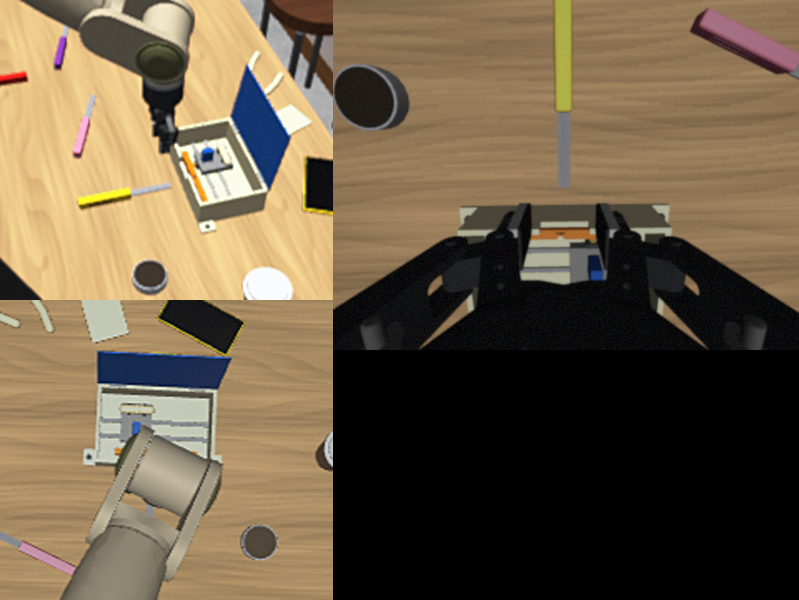

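The tool lies flat in front of the jig (wrist-view tip at (563,185) in the composite) and the cover is upright. The blue tab shows at (595,268), and in the top crop at (137,428). Next I measure the tab and look for the notch numerically.

Run:
```python
from h import *
np.set_printoptions(precision=1,suppress=True)
def bl(f,x0,y0,x1,y1,lo=(100,120,50),hi=(125,255,255)):
    im=cv2.imread("pics/"+f+".png");m=cv2.inRange(cv2.cvtColor(im,cv2.COLOR_BGR2HSV),lo,hi);k=m*0;k[y0:y1,x0:x1]=255;m&=k
    return [(cv2.contourArea(c),cv2.boundingRect(c)) for c in cv2.findContours(m,0,1)[0] if cv2.contourArea(c)>5]
print("side",bl("side6",285,180,330,210)," proj tab +36:",proj("side6",(646,-118+36,58)),proj("side6",(646,-118+36,26)))
print("top",bl("top6",255,130,310,160),bl("top4",240,150,330,170),proj("top6",(646,-82,58)))
print("w",bl("w6",200,220,420,384),proj("w6",(646,-82,58)))
print(proj("w6",(613,-118,28)))
for f,box in(("w6",(200,230,320,290)),("side4",(285,180,320,240)),("side6",(285,180,320,240))):
    im=cv2.imread("pics/"+f+".png");x0,y0,x1,y1=box;m=cv2.inRange(cv2.cvtColor(im,cv2.COLOR_BGR2HSV),(5,150,120),(20,255,255))[y0:y1,x0:x1]
    print(f);
    if f=="w6":
        for u in range(x0,x1,1):
            c=np.flatnonzero(m[:,u-x0]); 
            if len(c): print((u,int(c.min()+y0),int(c.max()+y0)),end=" ")
    else:
        for v in range(y0,y1,1):
            c=np.flatnonzero(m[v-y0]); 
            if len(c): print((v,int(c.min()+x0),int(c.max()+x0),len(c)),end=" ")
```

```text
side [(29.5, (301, 189, 7, 8)), (16.0, (325, 180, 5, 9))]  proj tab +36: (np.float64(304.0787586344862), np.float64(189.07057814203307)) (np.float64(303.4529766904788), np.float64(195.23838367479186))
top [(18.0, (270, 133, 4, 8))] [] (np.float64(270.82737938419746), np.float64(136.67077803623596))
w [(240.0, (282, 281, 15, 27))] (np.float64(292.1311691793183), np.float64(308.13796262332147))
(np.float64(254.1854780664601), np.float64(263.1428445884736))
w6
(217, 261, 261) (218, 258, 261) (219, 259, 261) (220, 259, 261) (221, 259, 261) (222, 259, 261) (223, 259, 261) (224, 259, 261) (225, 259, 261) (226, 258, 261) (227, 258, 261) (228, 253, 261) (229, 252, 261) (230, 252, 261) (231, 252, 261) (232, 252, 261) (233, 252, 261) (234, 252, 261) (235, 252, 261) (236, 252, 261) (237, 252, 261) (238, 252, 261) (239, 252, 261) (240, 252, 261) (241, 252, 261) (242, 252, 261) (243, 252, 261) (244, 252, 261) (245, 252, 260) (246, 252, 260) (247, 252, 259) (248, 252, 258) (249, 252, 254) (250, 252, 254) (251, 252, 258) (252, 252, 258) (253, 252, 259) (254, 252, 260) (255, 252, 261) (256, 252, 261
[... 965 characters left out ...]
9, 301, 3) (215, 299, 302, 4) (216, 300, 302, 3) (217, 300, 302, 3) (218, 301, 303, 3) (219, 301, 303, 3) (220, 302, 303, 2) side6
(191, 290, 291, 2) (192, 290, 292, 3) (193, 290, 292, 3) (194, 290, 292, 3) (195, 290, 293, 4) (196, 290, 293, 4) (197, 291, 294, 4) (198, 291, 296, 6) (199, 292, 297, 6) (200, 292, 296, 5) (201, 293, 296, 4) (202, 293, 296, 4) (203, 294, 296, 3) (204, 295, 297, 3) (205, 295, 297, 3) (206, 296, 298, 3) (207, 296, 298, 3) (208, 297, 299, 3) (209, 297, 299, 3) (210, 297, 299, 3) (211, 298, 300, 3) (212, 298, 300, 3) (213, 299, 301, 3) (214, 299, 301, 3) (215, 299, 302, 4) (216, 300, 302, 3) (217, 300, 302, 3) (218, 301, 303, 3) (219, 301, 303, 3) (220, 302, 303, 2)
```

Run:
```python
from h import *
np.set_printoptions(precision=1,suppress=True)
print("notch",onz("w6",249.7,258,28))
print("tab top",onz("top6",272,137,50),tri(("top6",272,137),("side6",304.5,193)), "side z45",onz("side6",304.5,193,45))
print("w tab edges z58",onz("w6",282,290,58),onz("w6",297,290,58))
```

```text
notch [ 606.8 -122.5   28. ]
tab top [646.3 -85.8  50. ] (array([647.4, -86.1,  41.6]), [0.15660832324761864, 0.15660832324768412]) side z45 [646.  -88.9  45. ]
w tab edges z58 [625.3 -91.8  58. ] [625.8 -77.4  58. ]
```

```bash
python3 -m crank '[[[-0.7,0.2,0,0,0,0,40],[-0.7,0.2,0,0,0,0,40],[-0.7,0.2,0,0,0,0,40],[-0.7,0.2,0,0,0,0,40],[-0.7,0.2,0,0,0,0,40],[-0.7,0.2,0,0,0,0,40],[-0.3,0.2,0,0,0,0,40],[0,0,0,0,0,0,40]]]'
python3 -m crank '[[[0,0,0.5,0,0,0,40],[0,0,0.6,0,0,0,40],[0,0,0.6,0,0,0,40],[0,0,0.6,0,0,0,40],[0,0,0.6,0,0,0,40],[0,0,0.6,0,0,0,40],[0,0,0.5,0,0,0,40],[0,0,0.25,0,0,0,40]]]'
python3 - <<'E'
from h import *
np.set_printoptions(precision=1,suppress=True)
a=snap("side","side7");b=snap("top","top7");w=snap("wrist","w7");print(sense()["force"])
a=cv2.resize(a[130:250,250:370],(400,400),interpolation=2)
cv2.imwrite("pics/c7.png",np.hstack([a,cv2.resize(w[180:384,150:354],(400,400))]))
E
```

```text
time_s: 19.2
eef_pos: [646.6, -84.1, 140.3]
ee_rot: [-0.0, 0.016, 1.0, 0.0]
force: [-1.3, -0.2, 0.2]
grip_width: 0.467
grip_force: 0.0
time_s: 20.0
eef_pos: [646.1, -84.5, 32.6]
ee_rot: [-0.001, 0.016, 1.0, 0.0]
force: [0.6, -0.2, 0.3]
grip_width: 0.472
grip_force: 0.0
[-0.5 -0.3  1.1]
```

View pics/c7.png

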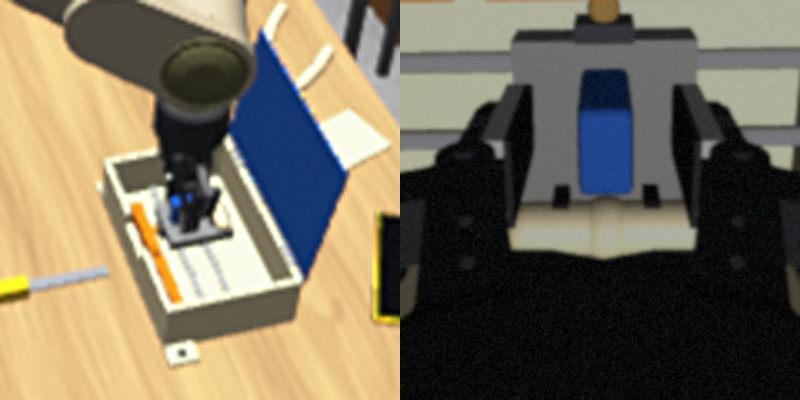

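The tab stands centred between the pads (crop x 580–632, pads 530/675). The brass ball is at (605,10) and the cover is still open. Grip, then push most of the 37 mm.

```bash
python3 -m crank '[[[0,0,0,0,0,0,5],[0,0,0,0,0,0,0],[0,0,0,0,0,0,0],[0,0,0,0,0,0,0],[0,0,0,0,0,0,0],[0,0,0,0,0,0,0],[0,0,0,0,0,0,0],[0,0,0,0,0,0,0]]]' 40
python3 -m crank '[[[0,-0.15,0,0,0,0,0],[0,-0.2,0,0,0,0,0],[0,-0.2,0,0,0,0,0],[0,-0.2,0,0,0,0,0],[0,-0.2,0,0,0,0,0],[0,-0.15,0,0,0,0,0],[0,0,0,0,0,0,0],[0,0,0,0,0,0,0]]]'
python3 -m crank '[[[0,-0.06,0,0,0,0,0],[0,-0.06,0,0,0,0,0],[0,0,0,0,0,0,0],[0,0,0,0,0,0,0],[0,0,0,0,0,0,0],[0,0,0,0,0,0,0],[0,0,0,0,0,0,0],[0,0,0,0,0,0,0]]]'
python3 -m crank '[[[0,-0.06,0,0,0,0,0],[0,0,0,0,0,0,0],[0,0,0,0,0,0,0],[0,0,0,0,0,0,0],[0,0,0,0,0,0,0],[0,0,0,0,0,0,0],[0,0,0,0,0,0,0],[0,0,0,0,0,0,0]]]'
```

```text
time_s: 20.95
eef_pos: [647.0, -84.7, 35.2]
ee_rot: [0.001, 0.016, 1.0, -0.0]
force: [-0.7, 0.1, 5.5]
grip_width: 0.152
grip_force: 40.7
time_s: 21.75
eef_pos: [646.5, -112.6, 35.2]
ee_rot: [0.001, 0.016, 1.0, -0.001]
force: [2.1, -0.7, 6.0]
grip_width: 0.151
grip_force: 40.7
time_s: 22.55
eef_pos: [646.4, -115.5, 35.2]
ee_rot: [0.001, 0.016, 1.0, -0.001]
force: [1.7, -0.7, 4.8]
grip_width: 0.155
grip_force: 40.7
time_s: 23.35
eef_pos: [646.4, -117.3, 35.2]
ee_rot: [0.001, 0.016, 1.0, -0.001]
force: [1.5, -1.2, 5.7]
grip_width: 0.156
grip_force: 40.7
```

```bash
python3 -m crank '[[[0,0,-0.1,0,0,0,0],[0,-0.04,0,0,0,0,0],[0,0,0,0,0,0,0],[0,0,0,0,0,0,0],[0,0,0,0,0,0,0],[0,0,0,0,0,0,0],[0,0,0,0,0,0,0],[0,0,0,0,0,0,0]]]'
for i in 1; do python3 -m crank '[[[0,-0.04,0,0,0,0,0],[0,0,0,0,0,0,0],[0,0,0,0,0,0,0],[0,0,0,0,0,0,0],[0,0,0,0,0,0,0],[0,0,0,0,0,0,0],[0,0,0,0,0,0,0],[0,0,0,0,0,0,0]]]'; done
python3 -m crank '[[[0,-0.04,0,0,0,0,0],[0,0,0,0,0,0,0],[0,0,0,0,0,0,0],[0,0,0,0,0,0,0],[0,0,0,0,0,0,0],[0,0,0,0,0,0,0],[0,0,0,0,0,0,0],[0,0,0,0,0,0,0]]]'
```

```text
time_s: 24.15
eef_pos: [646.3, -117.8, 35.3]
ee_rot: [0.001, 0.016, 1.0, -0.0]
force: [11.6, -2.7, -12.0]
grip_width: 0.153
grip_force: 41.1
time_s: 24.95
eef_pos: [646.3, -119.0, 35.3]
ee_rot: [0.001, 0.016, 1.0, -0.0]
force: [10.9, -3.2, -10.8]
grip_width: 0.153
grip_force: 41.1
time_s: 25.75
eef_pos: [646.2, -120.7, 35.3]
ee_rot: [0.001, 0.016, 1.0, -0.001]
force: [11.4, -6.5, -12.9]
grip_width: 0.154
grip_force: 41.1
```

The slide is being drawn forward (-y), so the ball is entering the notch. Relieve z and continue to the centre.

```bash
python3 -m crank '[[[0,0,0.07,0,0,0,0],[0,-0.04,0,0,0,0,0],[0,0,0,0,0,0,0],[0,0,0,0,0,0,0],[0,0,0,0,0,0,0],[0,0,0,0,0,0,0],[0,0,0,0,0,0,0],[0,0,0,0,0,0,0]]]'
python3 -m crank '[[[0,-0.04,0,0,0,0,0],[0,0,0,0,0,0,0],[0,0,0,0,0,0,0],[0,0,0,0,0,0,0],[0,0,0,0,0,0,0],[0,0,0,0,0,0,0],[0,0,0,0,0,0,0],[0,0,0,0,0,0,0]]]'
python3 -m crank '[[[0,-0.04,0,0,0,0,0],[0,0,0,0,0,0,0],[0,0,0,0,0,0,0],[0,0,0,0,0,0,0],[0,0,0,0,0,0,0],[0,0,0,0,0,0,0],[0,0,0,0,0,0,0],[0,0,0,0,0,0,0]]]'
```

```text
time_s: 26.55
eef_pos: [646.3, -122.1, 35.3]
ee_rot: [0.001, 0.016, 1.0, -0.001]
force: [5.3, -6.9, -0.4]
grip_width: 0.156
grip_force: 42.7
time_s: 27.35
eef_pos: [646.3, -122.4, 35.3]
ee_rot: [0.001, 0.016, 1.0, -0.001]
force: [5.4, -4.1, -1.1]
grip_width: 0.158
grip_force: 42.7
time_s: 28.15
eef_pos: [646.2, -122.5, 35.2]
ee_rot: [0.001, 0.016, 1.0, -0.0]
force: [5.9, 0.1, 0.9]
grip_width: 0.152
grip_force: 42.7
```

The position is pinned at y≈-122.5 while the force goes through zero, so the ball is seated, in agreement with the seen notch at about -123. A last numeric check of cover and tool, then hand in.

Run:
```python
from h import *
b=snap("top","top9")
h=cv2.cvtColor(b,cv2.COLOR_BGR2HSV);m=cv2.inRange(h,(105,150,40),(125,255,255));m[140:]=0
print("cover",cv2.boundingRect(max(cv2.findContours(m,0,1)[0],key=cv2.contourArea)))
a=snap("side","side9");d=cv2.absdiff(a,cv2.imread("pics/side6.png"))[200:225,220:285].max(2);print("tool px changed",int((d>60).sum()))
s=sense();print(s["force"],s["grip_force"],s["eef_pos"]);
ok=cv2.boundingRect(max(cv2.findContours(m,0,1)[0],key=cv2.contourArea))[1]<100
if ok: print(finish_job())
```

```text
cover (249, 91, 80, 22)
tool px changed 0
[5.73894197 0.7377138  1.08689532] 42.65783965587616 [ 646.24109529 -122.51981532   35.24833156]
the job is handed in; nothing more can be done
None
```

The job is handed in: the tool levered the cover open to about 1.7 rad and was laid flat in front of the jig. The slide is still gripped, and the force readings show the ball seated in the notch. No verdict was returned.

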